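# Clamp a circuit module in a bench holder by its recessed knob

## Robot

A 6-joint arm with a two-finger parallel gripper is mounted at the origin on the work surface. World frame = base frame: x ahead of the robot, y to its left, z up, the work surface at z = 0. Lengths are in mm, angles in degrees, forces in N, time in s.
With the tool pointing down it reaches from about 250 to 775 mm from the base axis. Payload 4 kg.
Tool frame: the origin (TCP) lies between the finger pads; the fingertips stand 17 mm ahead of it and the grasp point (between the pads) lies 2 mm behind it; z points along the fingers, y is the line along which they close (so a half turn about z gives the same grasp; the last joint's range is limited). The gripper opens to 85 mm and grips with 20 to 120 N. Pads are 22 mm wide; open, the fingers measure 114 mm over their backs; the gripper's body (76 mm by 85 mm) begins 54 mm behind the grasp point. The pads swing forward as they close: fully open they stand 13 mm farther back than shut.
Start: joints at [-78.329, 4.996, 78.535, -0, 96.463, -5.907], TCP at [166.102, -524.334, 248.341] pointing down, gripper open.
Joint ranges: [-177.83, 177.83], [-43.37, 116.18], [15.69, 146.23], [-61.86, 241.86], [9.47, 152.12], [-147.06, 147.06]. Speed limits (degrees/s): [159.86, 159.86, 180, 180, 180, 180].

## Interface

Orientations are given as a 3x3 rotation matrix whose columns are the frame's x, y, z axes.
In Python, from rig import robot, viewer, order, look_for, regions_of, mark_of gives the robot as it stands.
- The arm moves only by the tool drive_tool, never from a script. Its argument "series" is a list of rows, each an object of numbers: "dx", "dy", "dz": the shift along the tool's x, y, z scaled (see below); "wx", "wy", "wz": the turn, a rotation vector about the tool's x, y, z scaled (see below); "claw": the opening, from 0 (shut) to 1 (fully open). A call has 1 to 12 rows; each row shifts and turns the commanded pose from where the row before left it, along the tool's axes as they then stand; what a row does not reach is not made up. The controller multiplies each number of a shift by 0.5 m and each number of a turn by 1.5 rad. A row lasts 1/10 s, in which the tool goes at most 50 mm and 8.59 degrees, less where a joint would pass 70% of its speed; a pose out of reach is approached as far as the arm can. A call with a number of a shift or a turn outside -1 to 1 is refused whole. A call with a gripper value outside its range is refused whole. The fingers move at their own pace and stop on an object; "force" is the grip in N (left out, the last holds). Time passes only in rows, so rows that do not move let the fingers close. It gives the time, the measured TCP pose, the force, the opening and the grip force at its end, in the units of the state.
- robot.get_obs(): the state, without advancing time (a new reading comes with each control period).
- viewer.capture(name): name is "scene" or "top" or "wrist"; returns a dict with "frame" (480x640x3 uint8, red, green, blue), "fx", "fy", "cx", "cy" (pixels), "T" (4x4, takes a point from camera to world coordinates); the wrist camera has in their place "T_tool_cam" (4x4, takes a point from camera to tool coordinates, whose origin is the TCP and whose axes are the flange's). Camera axes: x right, y down, z forward; pixel columns grow to the right and rows downward; lengths in mm; the calibration is good to about 2 mm. A picture is of the moment at which its call begins: read the wrist's pose just before it. There is no depth.
- order.finish_job(): hands the job in; it is judged then, once.
Trained networks look in the newest picture that a camera, given by its name, has taken for a name from the list of things; names that differ only in an ending like _2 or _b are one class to them, and where a whole thing is asked for, a point or a joint stands for the part that bears it (a point fixed in the world has none). Each returns a list of dicts, best first, with "conf" (0 to 1); they miss things now and then, are a little off and sometimes report something else, mostly with a low value. They report only what shows in the picture. A call takes as long as a camera call. They do not tell look-alikes from the thing itself.
- look_for(camera, target): "xy" ([column, row] in pixels, amid what is visible of it).
- regions_of(camera, target): "mask" (480x640 bool, what is visible of it) and "xy" ([column, row] in pixels, amid what is visible of it).
- mark_of(camera, target): "xy" ([column, row] in pixels: a listed point, or the origin of a listed thing).
The state is a dict: "t": time; "qpos": joint angles; "joint_vel": joint speeds; "tau": joint torques, N m; "tool_pos": TCP position; "orientation": TCP orientation; "force": force on the tool from outside, world axes, zero at the start; "moment": the same for the moment, N m; "width": finger opening in mm; "grip_force": force on a finger pad.
Only numpy, scipy, OpenCV 4.12 (cv2) and the standard library are available. Lean on these libraries where they do the work, as an engineer would, in place of code of your own. Each camera call takes 0.05 s, during which the arm holds its last target. There are 200 camera calls.

## Task

Put the circuit module from the bench between the jaws of the board holder, flat on the bed, square and midway along the jaws, and let go of it. Then reach into the holder's well and turn the recessed knob clockwise until the jaws hold the module snugly, with about 8 newtons, and let go, leaving it clamped. Never squeeze the module between the jaws with more than 16 newtons, or it cracks, and leave the other things on the bench where they are.

Things in the scene. Friction and masses are not known exactly. Their poses are not given: they have to be found in the camera images.
- board_center (a point): Circuit module's centre: 19 mm above its underside, on the centre line of its transformer. A dark block transformer, 24 mm (x) by 36 mm (y), stands in the middle from 8 to 38 mm above the underside: grasp it across its 24 mm; the board is bare beside those faces. z up; y goes across the jaws when clamped (a half turn makes no difference).
- board: The same module, one loose rigid piece, about 0.2 kg; origin at the centre of its underside, same axes. Aluminium base plate 70 mm (x) by 80 mm (y) by 6 mm with a green circuit board on it (top at 8 mm); small parts up to 9 mm tall along its two y edges.
- holder_bed (a point): Point on top of the board holder's flat grey bed, 18 mm above the bench, midway between the open jaws and midway along them: the module's underside centre belongs here. z up; x along the jaws; y across, from the moving jaw (-y) to the far jaw (+y). Jaws: 70 mm long, 16 mm high above the bed. The bed is open at both x ends.
- holder: The holder, fixed to the bench, axes as holder_bed, origin on the bench 46 mm to -y of it. Open, the moving jaw's face is 47 mm (give or take 2) to -y of holder_bed, the far jaw's 47.5 mm (give or take 3.5) to +y: set anew each run, not measured; the far one does not give. Knob housing: block 104 mm square, 55 mm high, round well in its top 75 mm across, 34 mm deep, knob on its axis.
- carriage: Carries the moving jaw; slides to the holder's +y by 16 mm per radian of knob. 12 mm thick; origin at the middle of its foot, 69 mm to -y of holder_bed at knob 0. Its aluminium jaw pad (8 mm thick, face 22 mm, give or take 2, to +y of this origin) stands before it on springs: 4 N per mm of give, none when free, bottoming out at 5 mm.
- knob_grip (a point): Recessed knob: bare metal upright bar 42 mm (x) by 14 mm (y), 26 mm tall, black line on one end of its top. Point on its turning axis at grip height: 5 mm below its top, 11 mm below the well's rim, 23 mm above the well floor. z up, x along the bar, turns with it. 30 mm from its flat faces to the well wall: enter with the fingers part open, under 40 mm apart.
- knob (a joint): Knob angle, rad: grows clockwise from above; 0 = jaws open (starts at 0 to 0.07), end 1.75. After 0.55 to 1.25 rad the pad has pushed the module against the far jaw and bites; each 0.1 rad past that adds 6.4 N (8 N: 0.125 rad past). It drags at about 0.24 N m while turned and stays where left; each newton adds 0.016 N m. Stopped, anything from none to all of the drag may be felt, either way.
- radio_case: Bystander: open green radio case, 150 x 85 x 36 mm.
- spool: Bystander: green solder spool, 52 mm across, 34 mm tall, upright.
- screwdriver: Bystander: screwdriver lying flat, 200 mm.
- cover: Bystander: cream cover plate lying flat, 120 x 80 x 8 mm.
Not all that is in view belongs to the job. Of the things that look like the board, the middle-sized one is meant.

How it is judged (in metres and radians):
On the way, in this order (a step that is already met when the one before it is completed fails the run):
1. the module lies flat on the bed between the jaws, let go, not yet clamped (z of board_center in the frame of holder_bed between 0.0155 and 0.0225 m and x of board_center in the frame of holder_bed between -0.015 and 0.015 m and y of board_center in the frame of holder_bed between -0.018 and 0.018 m and angle between the y axis of board_center and the y axis of holder_bed, either way round below 0.09 rad and angle between board_center's own z axis and vertical below 0.05 rad and contact force between the fingers and board below 0.1 N and contact force between carriage and board below 2 N), for 0.2 s.
2. the jaws hold it with 5 to 11.5 N (contact force between carriage and board between 5 and 11.5 N), for 0.2 s.
At the end, for the whole second after the job is handed in: The module lies flat on the holder's bed, at rest, between the jaws, square within 5 degrees and within 15 mm of midway along them (18 mm across them), and the moving jaw presses it with 5 to 11.5 N, the knob let go (all of step 2 and z of board_center in the frame of holder_bed between 0.0155 and 0.0225 m and x of board_center in the frame of holder_bed between -0.015 and 0.015 m and y of board_center in the frame of holder_bed between -0.018 and 0.018 m and angle between the y axis of board_center and the y axis of holder_bed, either way round below 0.09 rad and angle between board_center's own z axis and vertical below 0.05 rad and linear speed of board below 0.01 m/s); the robot touches nothing.
It fails at once if the module is squeezed by the jaws with more than 16 N (contact force between carriage and board above 16 N).
It fails at once if the green radio case is shifted by more than 15 mm (distance of radio_case from where it was at the start of the episode above 0.015 m).
It fails at once if the solder spool is shifted by more than 15 mm (distance of spool from where it was at the start of the episode above 0.015 m).
It fails at once if the screwdriver is shifted by more than 15 mm (distance of screwdriver from where it was at the start of the episode above 0.015 m).
It fails at once if the cream cover plate is shifted by more than 15 mm (distance of cover from where it was at the start of the episode above 0.015 m).
It also fails if it takes over 64 s, if anything falls off the work surface, if the arm or the gripper's body presses on something with over 40 N, if the wrist force passes 120 N, or if a joint passes its speed limit or range.

## Working session

There is one attempt and no reset: what is moved stays moved. The work goes in short steps, Python scripts to look and compute and a tool call to move; the robot and the scene stay as the last step left them, time stands still between calls to the robot, and variables do not carry over. Pictures are saved under pics/ and viewed, at most 10 in all, crops included, and the job is handed in when it is done.

Besides the shell and the picture viewer there is one more tool, called after "Emit:" as name(argument=value, ...) on one line, values as JSON. drive_tool: Moves the arm, as the interface text tells. Its arguments: {"type":"object","properties":{"series":{"type":"array"},"force":{"type":"number"}},"required":["series"]}

```bash
mkdir -p pics
cat > h.py <<'E'
import numpy as np, cv2
from rig import robot, viewer, order, look_for, regions_of, mark_of
def cap(n):
    o=robot.get_obs(); c=viewer.capture(n)
    if n=='wrist':
        T=np.eye(4);T[:3,:3]=np.array(o['orientation']);T[:3,3]=o['tool_pos'];c['T']=T@np.array(c['T_tool_cam'])
    c['T']=np.array(c['T']);return c
def ray(c,xy,z):
    d=c['T'][:3,:3]@np.array([(xy[0]-c['cx'])/c['fx'],(xy[1]-c['cy'])/c['fy'],1]);o=c['T'][:3,3]
    return o+d*(z-o[2])/d[2]
def proj(c,p):
    q=np.linalg.inv(c['T'])@np.append(p,1);return [c['fx']*q[0]/q[2]+c['cx'],c['fy']*q[1]/q[2]+c['cy']]
def save(c,n,crop=None,s=1):
    f=c['frame'][:,:,::-1]
    if crop: f=f[crop[1]:crop[3],crop[0]:crop[2]]
    cv2.imwrite('pics/'+n,cv2.resize(f,None,fx=s,fy=s,interpolation=cv2.INTER_CUBIC))
E
python3 - <<'E'
from h import *
a=cap('top');b=cap('scene')
cv2.imwrite('pics/a.png',cv2.resize(np.vstack([a['frame'],b['frame']])[:,:,::-1],(400,600))) if 0 else save(a,'top.png',None,1.25)
save(b,'scene.png')
Z={'board_center':19,'board':0,'holder_bed':18,'holder':0,'carriage':18,'knob_grip':44}
for n in Z:
  for cn,c in(('top',a),('scene',b)):
    for m in mark_of(cn,n)[:4]:
      print(n,cn,np.round(m['xy']),round(m['conf'],2),np.round(ray(c,m['xy'],Z[n])))
for n in('radio_case','spool','screwdriver','cover'):
    for m in look_for('top',n)[:2]: print(n,np.round(m['xy']),round(m['conf'],2),np.round(ray(a,m['xy'],5)))
for c in(a,b): print(np.round(c['T'],2).tolist(),c['fx'])
E
```

```text
board_center top [236. 320.] 0.98 [329. 247.  19.]
board_center top [246. 253.] 0.88 [490. 219.  19.]
board_center top [203. 252.] 0.62 [495. 324.  19.]
board_center scene [441. 331.] 0.93 [503. 327.  19.]
board_center scene [474. 265.] 0.84 [329. 254.  19.]
board_center scene [395. 294.] 0.62 [511. 213.  19.]
board top [206. 251.] 0.94 [498. 323.   0.]
board top [250. 251.] 0.77 [495. 213.   0.]
board top [234. 318.] 0.69 [331. 255.   0.]
board scene [444. 338.] 0.88 [499. 333.   0.]
board scene [474. 274.] 0.79 [330. 262.   0.]
board scene [399. 300.] 0.67 [503. 218.   0.]
board scene [389. 239.] 0.36 [401.  74.   0.]
holder_bed top [330. 214.] 0.84 [581.  11.  18.]
holder_bed scene [305. 252.] 0.57 [587.   8.  18.]
holder top [349. 212.] 0.76 [585. -36.   0.]
holder scene [291. 250.] 0.9 [597. -32.   0.]
carriage top [357. 210.] 0.61 [588. -55.  18.]
carriage scene [286. 236.] 0.95 [591. -60.  18.]
knob_grip top [386. 211.] 0.43 [ 581. -123.   44.]
knob_grip scene [272. 211.] 0.58 [ 586. -126.   44.]
radio_case [502. 242.] 0.95 [ 502. -411.    5.]
spool [270. 154.] 0.71 [739. 157.   5.]
screwdriver [310. 277.] 0.58 [428.  64.   5.]
screwdriver [248. 248.] 0.57 [502. 216.   5.]
cover [158. 216.] 0.86 [589. 441.   5.]
[[-0.02, -1.0, 0.07, 455.61], [-1.0, 0.02, 0.01, 28.62], [-0.01, -0.07, -1.0, 1138.31], [0.0, 0.0, 0.0, 1.0]] 457.8368862644313
[[-0.81, 0.42, -0.41, 938.19], [0.59, 0.55, -0.59, 581.69], [-0.02, -0.72, -0.69, 687.43], [0.0, 0.0, 0.0, 1.0]] 435.3226667282595
```

View pics/top.png

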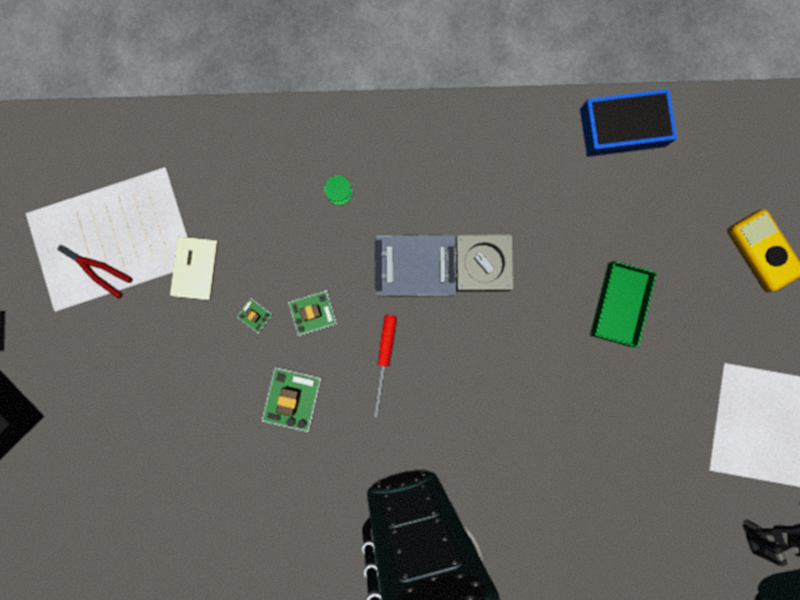

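View pics/scene.png

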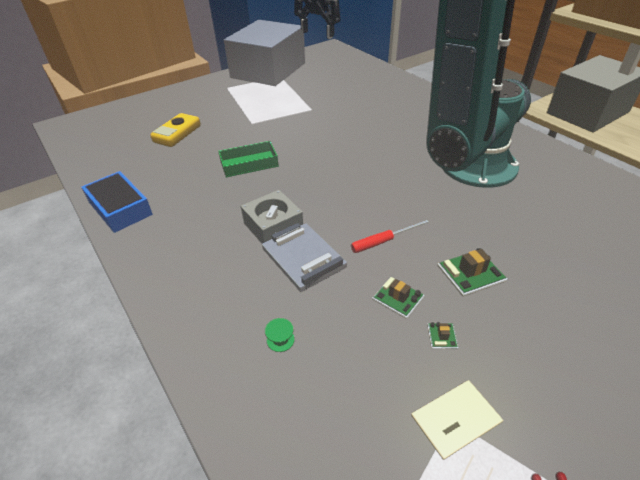

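Three look-alikes appear in the top view, in native pixels: large (232,320), middle (250,250) and small (203,252). The middle one fits "middle-sized", at world ≈(497,216). The holder is at (330–400,212), with its +y close to world +y. I'll check this in an enlarged crop.

Run:
```python
from h import *
a=cap('top'); save(a,'crop.png',(180,170,430,350),3.2)
def rect(mask,z):
    pts=np.argwhere(mask)[:,::-1].astype(float)
    P=np.array([ray(a,p,z)[:2] for p in pts]).astype(np.float32)
    r=cv2.minAreaRect(P); return [np.round(v,1) for v in r]
for t,z in(('board',7),('holder',18),('carriage',34),('knob',49)):
    for m in regions_of('top',t)[:4]:
        print(t,round(m['conf'],2),np.round(m['xy']),rect(m['mask'],z))
```

```text
board 0.84 [249. 252.] [array([496. , 212.5]), array([69.9, 79. ]), np.float64(15.5)]
board 0.74 [206. 253.] [array([493.5, 326.7]), array([54.1, 46.7]), np.float64(52.2)]
board 0.58 [234. 321.] [array([327.3, 255.7]), array([ 96.6, 111.5]), np.float64(75.9)]
holder 0.82 [352. 212.] [array([581.9, -49.6]), array([271.1, 123.7]), np.float64(88.5)]
carriage 0.49 [360. 214.] [array([583.5, -54.7]), array([31.5, 70.7]), np.float64(88.4)]
knob 0.53 [386. 207.] [array([ 581.4, -125. ]), array([41.7, 20.6]), np.float64(31.7)]
```

View pics/crop.png

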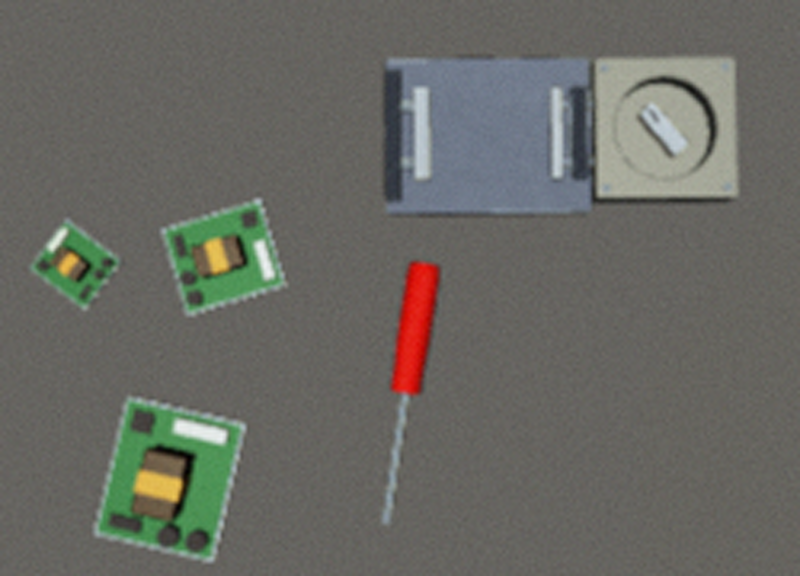

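```bash
cat >> h.py <<'E'
def plan(p,yaw):
    """tool-y axis to world yaw (deg, mod 180); prints unscaled command sums: shifts (before turning), turn"""
    o=robot.get_obs();R=np.array(o['orientation']);d=R.T@(np.array(p)-np.array(o['tool_pos']))
    from scipy.spatial.transform import Rotation as Ro
    best=None
    for k in(0,180):
        a=np.radians(yaw+k);y=np.array([np.cos(a),np.sin(a),0]);z=np.array([0,0,-1.]);x=np.cross(y,z)
        w=Ro.from_matrix(R.T@np.c_[x,y,z]).as_rotvec()
        if best is None or np.linalg.norm(w)<np.linalg.norm(best): best=w
    cy=np.degrees(np.arctan2(R[1,1],R[0,1]))
    print('t %.2f pos'%o['t'],np.round(o['tool_pos'],1),'yaw_y %.2f q6 %.1f w %.1f gf %.1f F'%(cy,o['qpos'][5],o['width'],o['grip_force']),np.round(o['force'],1),np.round(o['moment'],2))
    print('shift cmd',np.round(d/500,4),'mm',np.round(d,1),'turn cmd',np.round(best/1.5,4),'deg',np.round(np.degrees(best),2))
E
python3 - <<'E'
from h import *
plan([496,212.5,200],15.5)
plan([496,212.5,200],15.5+180)
c=cap('wrist');print(np.round(c['T_tool_cam'],2).tolist(),c['fx'])
o=robot.get_obs();print(np.round(o['orientation'],3).tolist())
E
```

```text
t 1.15 pos [ 166.1 -524.3  248.3] yaw_y -72.42 q6 -5.9 w 85.5 gf 0.0 F [ 0.6 -0.4 -0.8] [-0.05 -0.01  0.01]
shift cmd [ 1.0741 -1.2056  0.0965] mm [ 537.  -602.8   48.3] turn cmd [ 0.000e+00  1.000e-04 -1.023e+00] deg [ 0.000e+00  1.000e-02 -8.792e+01]
t 1.15 pos [ 166.1 -524.3  248.3] yaw_y -72.42 q6 -5.9 w 85.5 gf 0.0 F [ 0.6 -0.4 -0.8] [-0.05 -0.01  0.01]
shift cmd [ 1.0741 -1.2056  0.0965] mm [ 537.  -602.8   48.3] turn cmd [ 0.000e+00  1.000e-04 -1.023e+00] deg [ 0.000e+00  1.000e-02 -8.792e+01]
[[0.0, -0.96, -0.27, 68.26], [1.0, 0.0, 0.0, 0.88], [-0.0, -0.27, 0.96, -126.15], [0.0, 0.0, 0.0, 1.0]] 377.733082793019
[[0.953, 0.302, 0.0], [0.302, -0.953, -0.0], [0.0, 0.0, -1.0]]
```

Emit:
drive_tool(series=[{"dx":0.0632,"dy":-0.0709,"dz":0.0057,"claw":1},{"dx":0.0632,"dy":-0.0709,"dz":0.0057,"claw":1},{"dx":0.0632,"dy":-0.0709,"dz":0.0057,"claw":1},{"dx":0.0632,"dy":-0.0709,"dz":0.0057,"claw":1},{"dx":0.0632,"dy":-0.0709,"dz":0.0057,"claw":1},{"dx":0.0632,"dy":-0.0709,"dz":0.0057,"claw":1},{"dx":0.0632,"dy":-0.0709,"dz":0.0057,"claw":1},{"dx":0.0632,"dy":-0.0709,"dz":0.0057,"claw":1},{"dx":0.0632,"dy":-0.0709,"dz":0.0057,"claw":1},{"dx":0.0632,"dy":-0.0709,"dz":0.0057,"claw":1},{"dx":0.0632,"dy":-0.0709,"dz":0.0057,"claw":1},{"dx":0.0632,"dy":-0.0709,"dz":0.0057,"claw":1}])

```text
schema error: expected keys dx, dy, dz, wx, wy, wz, claw
```

Emit:
drive_tool(series=[{"wz":-0.093},{"wz":-0.093},{"wz":-0.093},{"wz":-0.093},{"wz":-0.093},{"wz":-0.093},{"wz":-0.093},{"wz":-0.093},{"wz":-0.093},{"wz":-0.093},{"wz":-0.093},{}])

```text
schema error: expected keys dx, dy, dz, wx, wy, wz, claw
```

```bash
python3 -c "
from h import *
plan([496,212.5,200],15.5)"
```

```text
t 1.20 pos [ 166.1 -524.3  248.3] yaw_y -72.42 q6 -5.9 w 85.3 gf 0.0 F [-0.   0.2 -0.9] [-0.01 -0.05  0.01]
shift cmd [ 1.074  -1.2056  0.0966] mm [ 537.  -602.8   48.3] turn cmd [ 0.     0.    -1.023] deg [  0.     0.   -87.92]
```

Every row needs all seven keys.

Emit:
drive_tool(series=[{"dx":0.0632,"dy":-0.0709,"dz":0.0057,"wx":0,"wy":0,"wz":0,"claw":1},{"dx":0.0632,"dy":-0.0709,"dz":0.0057,"wx":0,"wy":0,"wz":0,"claw":1},{"dx":0.0632,"dy":-0.0709,"dz":0.0057,"wx":0,"wy":0,"wz":0,"claw":1},{"dx":0.0632,"dy":-0.0709,"dz":0.0057,"wx":0,"wy":0,"wz":0,"claw":1},{"dx":0.0632,"dy":-0.0709,"dz":0.0057,"wx":0,"wy":0,"wz":0,"claw":1},{"dx":0.0632,"dy":-0.0709,"dz":0.0057,"wx":0,"wy":0,"wz":0,"claw":1},{"dx":0.0632,"dy":-0.0709,"dz":0.0057,"wx":0,"wy":0,"wz":0,"claw":1},{"dx":0.0632,"dy":-0.0709,"dz":0.0057,"wx":0,"wy":0,"wz":0,"claw":1},{"dx":0.0632,"dy":-0.0709,"dz":0.0057,"wx":0,"wy":0,"wz":0,"claw":1},{"dx":0.0632,"dy":-0.0709,"dz":0.0057,"wx":0,"wy":0,"wz":0,"claw":1}])

```text
t: 2.2
tool_pos: [360.7, -89.2, 220.2]
orientation: [[0.953, 0.302, 0.002], [0.302, -0.953, -0.001], [0.001, 0.001, -1.0]]
force: [0.5, -0.1, 0.5]
width: 85.3
grip_force: 0.0
```

Emit:
drive_tool(series=[{"dx":0,"dy":0,"dz":0,"wx":0,"wy":0,"wz":-0.093,"claw":1},{"dx":0,"dy":0,"dz":0,"wx":0,"wy":0,"wz":-0.093,"claw":1},{"dx":0,"dy":0,"dz":0,"wx":0,"wy":0,"wz":-0.093,"claw":1},{"dx":0,"dy":0,"dz":0,"wx":0,"wy":0,"wz":-0.093,"claw":1},{"dx":0,"dy":0,"dz":0,"wx":0,"wy":0,"wz":-0.093,"claw":1},{"dx":0,"dy":0,"dz":0,"wx":0,"wy":0,"wz":-0.093,"claw":1},{"dx":0,"dy":0,"dz":0,"wx":0,"wy":0,"wz":-0.093,"claw":1},{"dx":0,"dy":0,"dz":0,"wx":0,"wy":0,"wz":-0.093,"claw":1},{"dx":0,"dy":0,"dz":0,"wx":0,"wy":0,"wz":-0.093,"claw":1},{"dx":0,"dy":0,"dz":0,"wx":0,"wy":0,"wz":-0.093,"claw":1},{"dx":0,"dy":0,"dz":0,"wx":0,"wy":0,"wz":-0.093,"claw":1},{"dx":0,"dy":0,"dz":0,"wx":0,"wy":0,"wz":0,"claw":1}])

```text
t: 3.4
tool_pos: [360.3, -90.9, 219.9]
orientation: [[-0.267, 0.964, 0.0], [0.964, 0.267, -0.0], [-0.0, 0.0, -1.0]]
force: [-0.3, 0.7, 0.4]
width: 85.1
grip_force: 0.0
```

```bash
python3 -c "
from h import *
plan([496,212.5,200],15.5)"
```

```text
t 3.40 pos [360.3 -90.9 219.9] yaw_y 15.49 q6 -38.4 w 85.1 gf 0.0 F [-0.3  0.7  0.4] [-0.    0.03  0.01]
shift cmd [0.5124 0.4236 0.0399] mm [256.2 211.8  19.9] turn cmd [ 0.0002  0.0002 -0.0002] deg [ 0.02  0.02 -0.01]
```

Emit:
drive_tool(series=[{"dx":0.064,"dy":0.053,"dz":0.005,"wx":0,"wy":0,"wz":0,"claw":1},{"dx":0.064,"dy":0.053,"dz":0.005,"wx":0,"wy":0,"wz":0,"claw":1},{"dx":0.064,"dy":0.053,"dz":0.005,"wx":0,"wy":0,"wz":0,"claw":1},{"dx":0.064,"dy":0.053,"dz":0.005,"wx":0,"wy":0,"wz":0,"claw":1},{"dx":0.064,"dy":0.053,"dz":0.005,"wx":0,"wy":0,"wz":0,"claw":1},{"dx":0.064,"dy":0.053,"dz":0.005,"wx":0,"wy":0,"wz":0,"claw":1},{"dx":0.064,"dy":0.053,"dz":0.005,"wx":0,"wy":0,"wz":0,"claw":1},{"dx":0.064,"dy":0.053,"dz":0.005,"wx":0,"wy":0,"wz":0,"claw":1},{"dx":0,"dy":0,"dz":0,"wx":0,"wy":0,"wz":0,"claw":1},{"dx":0,"dy":0,"dz":0,"wx":0,"wy":0,"wz":0,"claw":1}])

```text
t: 4.4
tool_pos: [496.0, 212.8, 199.1]
orientation: [[-0.267, 0.964, -0.001], [0.964, 0.267, -0.001], [-0.001, -0.002, -1.0]]
force: [0.1, -0.6, 0.4]
width: 85.8
grip_force: 0.0
```

Run:
```python
from h import *
c=cap('wrist');save(c,'w1.png')
for m in mark_of('wrist','board_center')[:3]: print(np.round(m['xy']),round(m['conf'],2),np.round(ray(c,m['xy'],19),1))
for m in mark_of('wrist','board')[:3]: print(np.round(m['xy']),round(m['conf'],2),np.round(ray(c,m['xy'],0),1))
for m in regions_of('wrist','board')[:3]:
    P=np.array([ray(c,p,7)[:2] for p in np.argwhere(m['mask'])[:,::-1]]).astype(np.float32)
    print(m['conf'],m['xy'],cv2.minAreaRect(P))
plan([496,212.5,200],15.5)
```

```text
[323. 216.] 0.94 [500.5 210.6  19. ]
[365.  71.] 0.81 [500.5 327.   19. ]
[138. 110.] 0.96 [331.5 251.5   0. ]
[361.  71.] 0.86 [499.1 328.7   0. ]
[323. 210.] 0.83 [500.3 211.7   0. ]
0.94 [359.5, 70.6] ((497.8625183105469, 327.26019287109375), (54.21678161621094, 47.7475471496582), 52.159427642822266)
0.92 [132.7, 105.4] ((330.6980895996094, 255.66415405273438), (96.36528778076172, 114.89218139648438), 76.21721649169922)
0.82 [321.5, 203.5] ((500.33050537109375, 213.46546936035156), (69.73116302490234, 79.70410919189453), 15.584357261657715)
t 4.60 pos [496.  211.3 200.3] yaw_y 15.37 q6 1.7 w 85.3 gf 0.0 F [ 0.5 -0.1 -1.1] [ 0.08 -0.    0.11]
shift cmd [0.0024 0.0006 0.0005] mm [1.2 0.3 0.3] turn cmd [ 0.0004  0.0002 -0.0016] deg [ 0.04  0.02 -0.13]
```

View pics/w1.png

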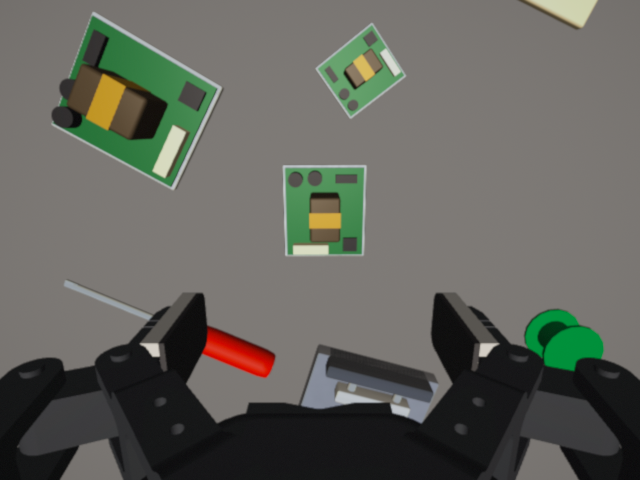

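Middle board at pixel (325,211), square to the gripper, with its white part on its -y edge; its centre is ≈(500.2,212). Descending to grasp.

Emit:
drive_tool(series=[{"dx":-0.001,"dy":0.0085,"dz":0.06,"wx":0,"wy":0,"wz":-0.002,"claw":1},{"dx":0,"dy":0,"dz":0.08,"wx":0,"wy":0,"wz":0,"claw":0.8},{"dx":0,"dy":0,"dz":0.08,"wx":0,"wy":0,"wz":0,"claw":0.8},{"dx":0,"dy":0,"dz":0.07,"wx":0,"wy":0,"wz":0,"claw":0.7},{"dx":0,"dy":0,"dz":0.035,"wx":0,"wy":0,"wz":0,"claw":0.7},{"dx":0,"dy":0,"dz":0.01,"wx":0,"wy":0,"wz":0,"claw":0.6},{"dx":0,"dy":0,"dz":0,"wx":0,"wy":0,"wz":0,"claw":0.5},{"dx":0,"dy":0,"dz":0,"wx":0,"wy":0,"wz":0,"claw":0.4},{"dx":0,"dy":0,"dz":0,"wx":0,"wy":0,"wz":0,"claw":0.4}], force=30)

```text
t: 5.5
tool_pos: [501.8, 213.2, 34.4]
orientation: [[-0.27, 0.963, 0.004], [0.963, 0.27, 0.001], [-0.0, 0.004, -1.0]]
force: [-0.1, 0.1, -1.3]
width: 34.0
grip_force: 0.0
```

Emit:
drive_tool(series=[{"dx":0,"dy":0,"dz":0,"wx":0,"wy":0,"wz":0,"claw":0.1},{"dx":0,"dy":0,"dz":0,"wx":0,"wy":0,"wz":0,"claw":0.1},{"dx":0,"dy":0,"dz":0,"wx":0,"wy":0,"wz":0,"claw":0.1},{"dx":0,"dy":0,"dz":0,"wx":0,"wy":0,"wz":0,"claw":0.1},{"dx":0,"dy":0,"dz":0,"wx":0,"wy":0,"wz":0,"claw":0.1},{"dx":0,"dy":0,"dz":0,"wx":0,"wy":0,"wz":0,"claw":0.1}])

```text
t: 6.1
tool_pos: [501.5, 213.3, 34.1]
orientation: [[-0.27, 0.963, 0.003], [0.963, 0.27, 0.001], [-0.0, 0.003, -1.0]]
force: [-0.5, -1.4, 6.0]
width: 23.5
grip_force: 32.0
```

Emit:
drive_tool(series=[{"dx":0,"dy":0,"dz":-0.04,"wx":0,"wy":0,"wz":0,"claw":0.1},{"dx":0,"dy":0,"dz":-0.08,"wx":0,"wy":0,"wz":0,"claw":0.1},{"dx":0,"dy":0,"dz":-0.08,"wx":0,"wy":0,"wz":0,"claw":0.1},{"dx":0,"dy":0,"dz":-0.08,"wx":0,"wy":0,"wz":0,"claw":0.1},{"dx":-0.06,"dy":0,"dz":-0.04,"wx":0,"wy":0,"wz":0,"claw":0.1},{"dx":-0.09,"dy":0,"dz":0,"wx":0,"wy":0,"wz":0,"claw":0.1},{"dx":-0.09,"dy":0,"dz":0,"wx":0,"wy":0,"wz":0,"claw":0.1},{"dx":-0.09,"dy":0,"dz":0,"wx":0,"wy":0,"wz":0,"claw":0.1},{"dx":-0.09,"dy":0.004,"dz":0,"wx":0,"wy":0,"wz":0,"claw":0.1},{"dx":-0.09,"dy":0,"dz":0,"wx":0,"wy":0,"wz":0,"claw":0.1},{"dx":-0.08,"dy":0,"dz":0,"wx":0,"wy":0,"wz":0,"claw":0.1}])

```text
t: 7.2
tool_pos: [581.9, -72.5, 191.4]
orientation: [[-0.269, 0.963, -0.001], [0.963, 0.269, 0.0], [0.0, -0.001, -1.0]]
force: [0.9, 0.7, -1.6]
width: 23.3
grip_force: 31.0
```

Emit:
drive_tool(series=[{"dx":0,"dy":0,"dz":0,"wx":0,"wy":0,"wz":0.067,"claw":0.1},{"dx":0,"dy":0,"dz":0,"wx":0,"wy":0,"wz":0.067,"claw":0.1},{"dx":0,"dy":0,"dz":0,"wx":0,"wy":0,"wz":0.066,"claw":0.1},{"dx":0,"dy":0,"dz":0,"wx":0,"wy":0,"wz":0,"claw":0.1},{"dx":0,"dy":0,"dz":0,"wx":0,"wy":0,"wz":0,"claw":0.1}])

```text
t: 7.7
tool_pos: [581.7, -70.3, 191.6]
orientation: [[0.024, 1.0, -0.001], [1.0, -0.024, 0.0], [0.0, -0.001, -1.0]]
force: [-0.4, -0.2, -1.1]
width: 23.5
grip_force: 30.9
```

```bash
cat > hl.py <<'E'
from h import *
c=cap('wrist');save(c,'w2.png')
for n,z in(('holder_bed',18),('holder',0),('carriage',18),('knob_grip',44),('board_center',185)):
    for m in mark_of('wrist',n)[:2]: print(n,np.round(m['xy']),round(m['conf'],2),np.round(ray(c,m['xy'],z),1))
for t,z in(('holder',18),('carriage',34)):
  for m in regions_of('wrist',t)[:1]:
    P=np.array([ray(c,p,z)[:2] for p in np.argwhere(m['mask'])[:,::-1]]).astype(np.float32)
    print(t,m['conf'],m['xy'],cv2.minAreaRect(P))
plan([583,10,200],-1.5)
E
python3 hl.py
```

```text
holder_bed [325. 115.] 0.72 [589.    6.9  18. ]
holder [328. 174.] 0.75 [590.9 -40.2   0. ]
board_center [318. 300.] 0.96 [582.4 -66.8 185. ]
holder 0.89 [324.1, 93.0] ((589.3038940429688, 14.272125244140625), (139.93328857421875, 120.99793243408203), 89.09916687011719)
carriage 0.78 [325.8, 187.1] ((588.6043701171875, -45.73971176147461), (12.102474212646484, 68.76091003417969), 88.68793487548828)
t 8.10 pos [582.  -70.4 192.4] yaw_y -1.49 q6 -10.9 w 23.6 gf 30.9 F [-0.4  0.5 -2.1] [ 0.02  0.04 -0.01]
shift cmd [ 0.1608 -0.0022 -0.0153] mm [80.4 -1.1 -7.6] turn cmd [0.0001 0.0001 0.0001] deg [0.   0.01 0.01]
```

View pics/w2.png

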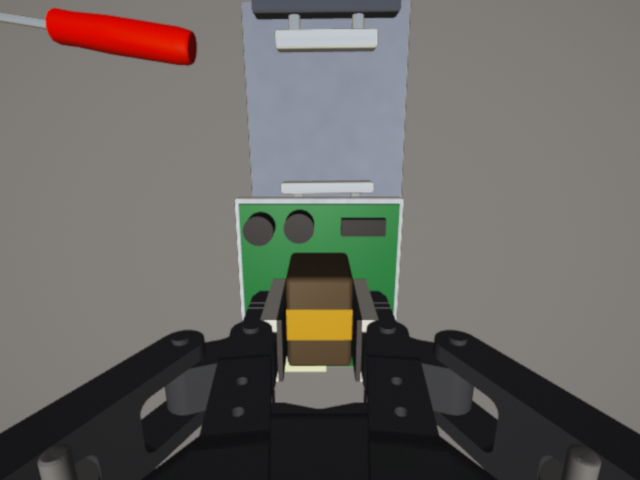

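The pads show at rows ~30–48 (far) and ~182–193 (moving), with the board held level and square. I'll check the jaw faces against their pixel rows.

Run:
```python
from h import *
c=cap('wrist')
for by in(6,8,10):
  for s,y in(('mov',-47),('far',47.5)):
    print(by,s,[np.round(proj(c,[588.5,by+y+d,z])[1]) for d,z in((0,18),(0,34),(-8 if y<0 else 8,34))])
for y in (-35,35): print(np.round(proj(c,[588.5+y,8-47,34])),np.round(proj(c,[588.5+y,8+47,34])))
f=c['frame'].astype(int).sum(2)
print(f[20:60,330]); print(f[170:200,330]); print(f[187,270:285],f[187,365:380],f[38,270:285],f[38,368:384])
a=cap('top')
for m in mark_of('top','holder_bed')[:2]:print(np.round(m['xy']),m['conf'],ray(a,m['xy'],18))
```

```text
6 mov [np.float64(178.0), np.float64(180.0), np.float64(191.0)]
6 far [np.float64(47.0), np.float64(42.0), np.float64(29.0)]
8 mov [np.float64(175.0), np.float64(178.0), np.float64(188.0)]
8 far [np.float64(44.0), np.float64(39.0), np.float64(26.0)]
10 mov [np.float64(173.0), np.float64(175.0), np.float64(186.0)]
10 far [np.float64(41.0), np.float64(36.0), np.float64(23.0)]
[279. 179.] [272.  41.]
[372. 177.] [374.  39.]
[430 434 434 437 435 434 435 436 456 562 599 597 597 597 599 597 593 590
 588 590 591 594 594 594 595 586 572 495 340 237 233 283 391 434 437 437
 437 440 440 442]
[455 455 455 454 453 452 452 452 452 445 379 346 470 574 606 609 608 606
 603 600 597 577 471 421 446 445 405 367 462 574]
[444 445 446 444 444 445 445 446 446 451 505 573 602 607 607] [604 603 604 604 603 601 596 506 435 446 450 452 453 453 452] [436 437 437 441 490 557 584 588 588 589 588 587 588 588 588] [590 591 590 590 590 590 586 578 492 431 446 449 449 448 446 446]
[327. 212.] 0.89 [585.40627834  19.60426822  18.        ]
```

Run:
```python
from h import *
c=cap('wrist')
for p in((240,200),(400,200)): print(ray(c,p,192.4-34+6))
plan([588.7,5.5,150],-1.3)
```

```text
[551.26053074 -30.97796492 164.4       ]
[617.3378158 -32.6341214 164.4      ]
t 8.30 pos [582.  -70.4 192.3] yaw_y -1.51 q6 -10.9 w 23.4 gf 30.9 F [ 0.3 -0.6 -1.6] [ 0.03  0.03 -0.04]
shift cmd [0.1522 0.0093 0.0846] mm [76.1  4.7 42.3] turn cmd [ 0.      0.0001 -0.0025] deg [ 0.    0.01 -0.21]
```

Emit:
drive_tool(series=[{"dx":0.08,"dy":0.005,"dz":0,"wx":0,"wy":0,"wz":-0.002,"claw":0.1},{"dx":0.0742,"dy":0.0043,"dz":0,"wx":0,"wy":0,"wz":0,"claw":0.1},{"dx":0,"dy":0,"dz":0.08,"wx":0,"wy":0,"wz":0,"claw":0.1},{"dx":0,"dy":0,"dz":0.08,"wx":0,"wy":0,"wz":0,"claw":0.1},{"dx":0,"dy":0,"dz":0.06,"wx":0,"wy":0,"wz":0,"claw":0.1},{"dx":0,"dy":0,"dz":0,"wx":0,"wy":0,"wz":0,"claw":0.1},{"dx":0,"dy":0,"dz":0,"wx":0,"wy":0,"wz":0,"claw":0.1}])

```text
t: 9.0
tool_pos: [588.6, 6.5, 82.5]
orientation: [[0.024, 1.0, -0.001], [1.0, -0.024, -0.0], [-0.0, -0.001, -1.0]]
force: [0.3, -0.2, -1.5]
width: 23.7
grip_force: 30.8
```

Run:
```python
from h import *
plan([588.7,6.5,52.1],-1.3)
c=cap('wrist');save(c,'w3.png')
```

```text
t 9.00 pos [588.6   6.5  82.5] yaw_y -1.35 q6 -3.5 w 23.7 gf 30.8 F [ 0.3 -0.2 -1.5] [ 0.02 -0.    0.02]
shift cmd [0.0001 0.0002 0.0607] mm [ 0.   0.1 30.4] turn cmd [-0.0004  0.     -0.0005] deg [-0.03  0.   -0.05]
```

View pics/w3.png

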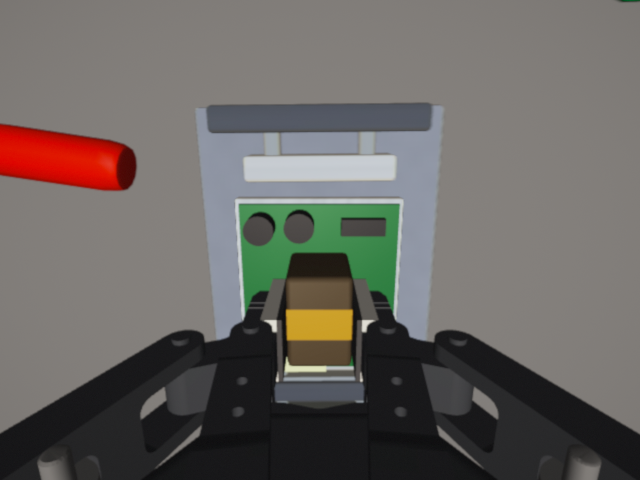

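Board centred on the jaws along x (board 237–402, pad 244–397), with a gap to the far pad. Lowering.

Emit:
drive_tool(series=[{"dx":0,"dy":0,"dz":0.03,"wx":0,"wy":0,"wz":0,"claw":0.1},{"dx":0,"dy":0,"dz":0.02,"wx":0,"wy":0,"wz":0,"claw":0.1},{"dx":0,"dy":0,"dz":0.006,"wx":0,"wy":0,"wz":0,"claw":0.1},{"dx":0,"dy":0,"dz":0.002,"wx":0,"wy":0,"wz":0,"claw":0.1},{"dx":0,"dy":0,"dz":0.0,"wx":0,"wy":0,"wz":0,"claw":0.1},{"dx":0,"dy":0,"dz":0,"wx":0,"wy":0,"wz":0,"claw":0.1}])

```text
t: 9.65
tool_pos: [588.9, 6.5, 53.8]
orientation: [[0.024, 1.0, 0.001], [1.0, -0.024, -0.0], [-0.0, 0.001, -1.0]]
force: [-0.5, -0.4, -1.8]
width: 23.4
grip_force: 30.9
```

Emit:
drive_tool(series=[{"dx":0,"dy":0,"dz":0.002,"wx":0,"wy":0,"wz":0,"claw":0.1},{"dx":0,"dy":0,"dz":0.001,"wx":0,"wy":0,"wz":0,"claw":0.1},{"dx":0,"dy":0,"dz":0.0,"wx":0,"wy":0,"wz":0,"claw":0.1}])

```text
t: 9.95
tool_pos: [588.8, 6.5, 52.2]
orientation: [[0.023, 1.0, 0.001], [1.0, -0.023, -0.0], [-0.0, 0.001, -1.0]]
force: [0.3, -0.6, -0.9]
width: 23.3
grip_force: 31.1
```

Emit:
drive_tool(series=[{"dx":0,"dy":0,"dz":0.0012,"wx":0,"wy":0,"wz":0,"claw":0.1},{"dx":0,"dy":0,"dz":0.0008,"wx":0,"wy":0,"wz":0,"claw":0.1},{"dx":0,"dy":0,"dz":0.0,"wx":0,"wy":0,"wz":0,"claw":0.1}])

```text
t: 10.25
tool_pos: [588.8, 6.5, 52.1]
orientation: [[0.023, 1.0, 0.001], [1.0, -0.023, -0.0], [-0.0, 0.001, -1.0]]
force: [-3.1, -0.6, 4.9]
width: 23.3
grip_force: 31.8
```

Seated on the bed; releasing and rising, then over to the knob.

Emit:
drive_tool(series=[{"dx":0,"dy":0,"dz":-0.001,"wx":0,"wy":0,"wz":0,"claw":0.5},{"dx":0,"dy":0,"dz":0,"wx":0,"wy":0,"wz":0,"claw":0.6},{"dx":0,"dy":0,"dz":0,"wx":0,"wy":0,"wz":0,"claw":0.6},{"dx":0,"dy":0,"dz":0,"wx":0,"wy":0,"wz":0,"claw":0.6},{"dx":0,"dy":0,"dz":0,"wx":0,"wy":0,"wz":0,"claw":0.6},{"dx":0,"dy":0,"dz":-0.03,"wx":0,"wy":0,"wz":0,"claw":0.6},{"dx":0,"dy":0,"dz":-0.08,"wx":0,"wy":0,"wz":0,"claw":0.6},{"dx":0,"dy":0,"dz":-0.08,"wx":0,"wy":0,"wz":0,"claw":0.6},{"dx":0,"dy":0,"dz":-0.08,"wx":0,"wy":0,"wz":0,"claw":0.6},{"dx":-0.08,"dy":0,"dz":-0.02,"wx":0,"wy":0,"wz":0,"claw":0.6},{"dx":-0.09,"dy":0,"dz":0,"wx":0,"wy":0,"wz":0,"claw":0.6},{"dx":-0.09,"dy":0,"dz":0,"wx":0,"wy":0,"wz":0,"claw":0.6}])

```text
t: 11.45
tool_pos: [586.1, -124.5, 199.2]
orientation: [[0.022, 1.0, 0.004], [1.0, -0.022, -0.001], [-0.001, 0.004, -1.0]]
force: [0.6, -0.3, -1.1]
width: 51.0
grip_force: 0.0
```

Emit:
drive_tool(series=[{"dx":-0.06,"dy":0,"dz":0,"wx":0,"wy":0,"wz":0,"claw":0.6},{"dx":0,"dy":0,"dz":0,"wx":0,"wy":0,"wz":0,"claw":0.6},{"dx":0,"dy":0,"dz":0,"wx":0,"wy":0,"wz":0,"claw":0.6}])

```text
t: 11.75
tool_pos: [584.9, -153.9, 197.2]
orientation: [[0.025, 1.0, 0.001], [1.0, -0.025, 0.0], [0.0, 0.001, -1.0]]
force: [-0.1, 0.9, -0.4]
width: 51.5
grip_force: 0.0
```

Run:
```python
from h import *
c=cap('wrist');save(c,'w4.png')
for n,z in(('holder_bed',18),('holder',0),('carriage',18),('knob_grip',44),('board_center',37)):
    for m in mark_of('wrist',n)[:2]: print(n,np.round(m['xy']),round(m['conf'],2),np.round(ray(c,m['xy'],z),1))
for t,z in(('knob',49),('board',25)):
  for m in regions_of('wrist',t)[:1]:
    P=np.array([ray(c,p,z)[:2] for p in np.argwhere(m['mask'])[:,::-1]]).astype(np.float32)
    print(t,m['conf'],m['xy'],cv2.minAreaRect(P))
plan([585,-126,200],-1.5)
```

```text
holder [319.  70.] 0.56 [588.3 -41.6   0. ]
carriage [318.  67.] 0.52 [587.7 -42.3  18. ]
knob_grip [321. 182.] 0.75 [ 588.1 -124.6   44. ]
knob 0.79 [318.6, 182.6] ((586.791259765625, -124.6360092163086), (41.789146423339844, 15.163537979125977), 37.79513168334961)
board 0.69 [315.6, 24.5] ((588.3512573242188, -17.68848991394043), (35.29242706298828, 70.12533569335938), 88.6390609741211)
t 12.15 pos [ 584.9 -152.6  196.4] yaw_y -1.27 q6 -18.7 w 51.6 gf 0.0 F [ 0.   0.5 -1. ] [ 0.01 -0.04  0.  ]
shift cmd [ 0.0531 -0.0011 -0.0072] mm [26.6 -0.5 -3.6] turn cmd [0.     0.     0.0027] deg [0.   0.   0.23]
```

View pics/w4.png

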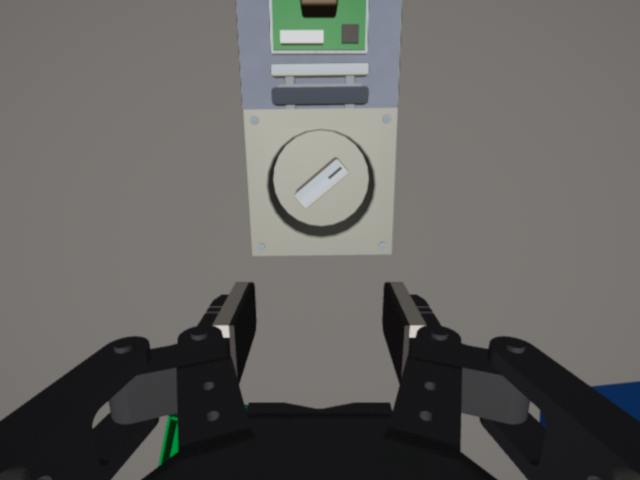

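Knob at pixel (320,183), centre ≈(587,-124.6), with the bar at yaw ≈38° and its line end to the upper right. I'll turn the tool so that it closes across the bar.

Emit:
drive_tool(series=[{"dx":0.028,"dy":0.002,"dz":0.08,"wx":0,"wy":0,"wz":0,"claw":0.353},{"dx":0.028,"dy":0.002,"dz":0.08,"wx":0,"wy":0,"wz":0,"claw":0.353},{"dx":0,"dy":0,"dz":0,"wx":0,"wy":0,"wz":0.099,"claw":0.353},{"dx":0,"dy":0,"dz":0,"wx":0,"wy":0,"wz":0.099,"claw":0.353},{"dx":0,"dy":0,"dz":0,"wx":0,"wy":0,"wz":0.099,"claw":0.353},{"dx":0,"dy":0,"dz":0,"wx":0,"wy":0,"wz":0.099,"claw":0.353},{"dx":0,"dy":0,"dz":0,"wx":0,"wy":0,"wz":0.099,"claw":0.353},{"dx":0,"dy":0,"dz":0,"wx":0,"wy":0,"wz":0.097,"claw":0.353},{"dx":0,"dy":0,"dz":0,"wx":0,"wy":0,"wz":0,"claw":0.353},{"dx":0,"dy":0,"dz":0,"wx":0,"wy":0,"wz":0,"claw":0.353}])

```text
t: 13.15
tool_pos: [587.5, -125.3, 116.3]
orientation: [[0.788, 0.615, -0.0], [0.615, -0.788, -0.0], [-0.0, 0.0, -1.0]]
force: [0.5, 0.1, -0.1]
width: 29.8
grip_force: 0.0
```

Run:
```python
from h import *
c=cap('wrist');save(c,'w5.png')
for m in mark_of('wrist','knob_grip')[:2]: print(np.round(m['xy']),round(m['conf'],2),np.round(ray(c,m['xy'],44),1))
for m in regions_of('wrist','knob')[:1]:
    P=np.array([ray(c,p,49)[:2] for p in np.argwhere(m['mask'])[:,::-1]]).astype(np.float32)
    print(m['conf'],m['xy'],cv2.minAreaRect(P))
plan([587,-124.6,43],-52.2)
```

```text
[316. 258.] 0.9 [ 586.4 -125.3   44. ]
0.78 [318.3, 251.6] ((590.0353393554688, -123.37007904052734), (47.70083236694336, 14.936129570007324), 37.42665481567383)
t 13.30 pos [ 587.5 -125.4  116.3] yaw_y -52.13 q6 34.7 w 29.9 gf 0.0 F [-0.5 -0.   0.1] [ 0.05 -0.05 -0.02]
shift cmd [ 0.0002 -0.0019  0.1466] mm [ 0.1 -0.9 73.3] turn cmd [0.     0.0001 0.0009] deg [0.   0.   0.07]
```

View pics/w5.png

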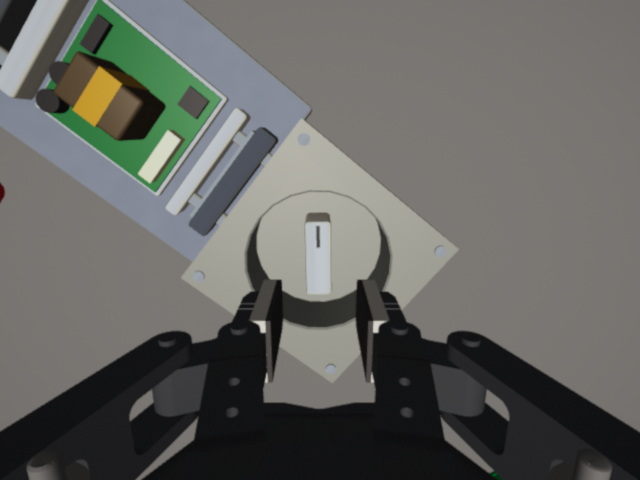

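The bar is vertical at column 318, between the fingers (centre 319). The module lies square in the jaws with a small gap to the moving pad. Descending and gripping.

Emit:
drive_tool(series=[{"dx":0,"dy":-0.001,"dz":0.06,"wx":0,"wy":0,"wz":0,"claw":0.353},{"dx":0,"dy":0,"dz":0.05,"wx":0,"wy":0,"wz":0,"claw":0.353},{"dx":0,"dy":0,"dz":0.036,"wx":0,"wy":0,"wz":0,"claw":0.353},{"dx":0,"dy":0,"dz":0,"wx":0,"wy":0,"wz":0,"claw":0.353},{"dx":0,"dy":0,"dz":0,"wx":0,"wy":0,"wz":0,"claw":0.353}], force=60)

```text
t: 13.8
tool_pos: [587.2, -125.1, 43.4]
orientation: [[0.79, 0.613, -0.0], [0.613, -0.79, 0.0], [-0.0, -0.0, -1.0]]
force: [-0.0, -0.5, -0.0]
width: 30.2
grip_force: 0.0
```

Emit:
drive_tool(series=[{"dx":0,"dy":0,"dz":0,"wx":0,"wy":0,"wz":0,"claw":0.05},{"dx":0,"dy":0,"dz":0,"wx":0,"wy":0,"wz":0,"claw":0.05},{"dx":0,"dy":0,"dz":0,"wx":0,"wy":0,"wz":0,"claw":0.05},{"dx":0,"dy":0,"dz":0,"wx":0,"wy":0,"wz":0,"claw":0.05},{"dx":0,"dy":0,"dz":0,"wx":0,"wy":0,"wz":0,"claw":0.05}])

```text
t: 14.3
tool_pos: [587.7, -124.7, 45.3]
orientation: [[0.79, 0.613, 0.002], [0.613, -0.79, 0.0], [0.002, 0.001, -1.0]]
force: [-3.3, 2.8, 6.5]
width: 12.4
grip_force: 61.0
```

```bash
cat > rd.py <<'E'
from h import *
o=robot.get_obs();R=np.array(o['orientation'])
y=np.degrees(np.arctan2(R[1,1],R[0,1]))
print('t %.2f yaw %.2f rad %.3f Mz %.3f tau6 %.3f w %.1f gf %.0f F %s'%(o['t'],y,np.radians(-52.3-y),o['moment'][2],o['tau'][5],o['width'],o['grip_force'],np.round(o['force'],1)),np.round(o['tool_pos'],1))
E
python3 rd.py
```

```text
t 14.30 yaw -52.20 rad -0.002 Mz 0.044 tau6 0.059 w 12.4 gf 61 F [-3.3  2.8  6.5] [ 587.7 -124.7   45.3]
```

Emit:
drive_tool(series=[{"dx":0,"dy":0,"dz":0,"wx":0,"wy":0,"wz":0.03,"claw":0.05},{"dx":0,"dy":0,"dz":0,"wx":0,"wy":0,"wz":0.03,"claw":0.05},{"dx":0,"dy":0,"dz":0,"wx":0,"wy":0,"wz":0.03,"claw":0.05},{"dx":0,"dy":0,"dz":0,"wx":0,"wy":0,"wz":0.03,"claw":0.05}])

```text
t: 14.7
tool_pos: [587.7, -124.7, 45.3]
orientation: [[0.888, 0.46, 0.002], [0.46, -0.888, -0.0], [0.002, 0.001, -1.0]]
force: [-2.7, 2.8, 6.1]
width: 12.7
grip_force: 61.2
```

```bash
python3 rd.py
```

```text
t 14.70 yaw -62.58 rad 0.179 Mz 0.264 tau6 -0.124 w 12.7 gf 61 F [-2.7  2.8  6.1] [ 587.7 -124.7   45.3]
```

Emit:
drive_tool(series=[{"dx":0,"dy":0,"dz":0,"wx":0,"wy":0,"wz":0.03,"claw":0.05},{"dx":0,"dy":0,"dz":0,"wx":0,"wy":0,"wz":0.03,"claw":0.05},{"dx":0,"dy":0,"dz":0,"wx":0,"wy":0,"wz":0.03,"claw":0.05}])

```text
t: 15.0
tool_pos: [587.8, -124.9, 45.3]
orientation: [[0.942, 0.337, 0.002], [0.337, -0.942, -0.0], [0.002, 0.001, -1.0]]
force: [-2.1, 2.7, 5.1]
width: 12.7
grip_force: 61.1
```

```bash
python3 rd.py
```

```text
t 15.00 yaw -70.32 rad 0.314 Mz 0.253 tau6 -0.123 w 12.7 gf 61 F [-2.1  2.7  5.1] [ 587.8 -124.9   45.3]
```

Emit:
drive_tool(series=[{"dx":0,"dy":0,"dz":0,"wx":0,"wy":0,"wz":0.03,"claw":0.05},{"dx":0,"dy":0,"dz":0,"wx":0,"wy":0,"wz":0.03,"claw":0.05},{"dx":0,"dy":0,"dz":0,"wx":0,"wy":0,"wz":0.03,"claw":0.05}])

```text
t: 15.3
tool_pos: [587.8, -125.0, 45.3]
orientation: [[0.978, 0.207, 0.002], [0.207, -0.978, -0.0], [0.002, 0.001, -1.0]]
force: [-2.7, 2.3, 5.4]
width: 12.6
grip_force: 61.1
```

```bash
python3 rd.py
```

```text
t 15.30 yaw -78.06 rad 0.450 Mz 0.278 tau6 -0.123 w 12.6 gf 61 F [-2.7  2.3  5.4] [ 587.8 -125.    45.3]
```

Emit:
drive_tool(series=[{"dx":0,"dy":0,"dz":0,"wx":0,"wy":0,"wz":0.03,"claw":0.05},{"dx":0,"dy":0,"dz":0,"wx":0,"wy":0,"wz":0.03,"claw":0.05}])

```text
t: 15.5
tool_pos: [587.8, -125.0, 45.3]
orientation: [[0.993, 0.118, 0.002], [0.118, -0.993, -0.001], [0.002, 0.001, -1.0]]
force: [-3.0, 2.2, 5.9]
width: 12.6
grip_force: 61.1
```

```bash
python3 rd.py
```

```text
t 15.50 yaw -83.21 rad 0.539 Mz 0.289 tau6 -0.108 w 12.6 gf 61 F [-3.   2.2  5.9] [ 587.8 -125.    45.3]
```

Emit:
drive_tool(series=[{"dx":0,"dy":0,"dz":0,"wx":0,"wy":0,"wz":0.03,"claw":0.05},{"dx":0,"dy":0,"dz":0,"wx":0,"wy":0,"wz":0.03,"claw":0.05}])

```text
t: 15.7
tool_pos: [587.8, -125.0, 45.3]
orientation: [[1.0, 0.029, 0.002], [0.029, -1.0, -0.001], [0.002, 0.001, -1.0]]
force: [-3.8, 2.8, 4.8]
width: 13.2
grip_force: 61.1
```

```bash
python3 rd.py
```

```text
t 15.70 yaw -88.36 rad 0.629 Mz 0.226 tau6 -0.106 w 13.2 gf 61 F [-3.8  2.8  4.8] [ 587.8 -125.    45.3]
```

Emit:
drive_tool(series=[{"dx":0,"dy":0,"dz":0,"wx":0,"wy":0,"wz":0.03,"claw":0.05}])

```text
t: 15.8
tool_pos: [587.8, -125.1, 45.3]
orientation: [[1.0, -0.016, 0.002], [-0.016, -1.0, -0.001], [0.002, 0.001, -1.0]]
force: [-2.7, 2.1, 5.9]
width: 12.5
grip_force: 61.1
```

```bash
python3 rd.py
```

```text
t 15.80 yaw -90.94 rad 0.674 Mz 0.274 tau6 -0.106 w 12.5 gf 61 F [-2.7  2.1  5.9] [ 587.8 -125.1   45.3]
```

Emit:
drive_tool(series=[{"dx":0,"dy":0,"dz":0,"wx":0,"wy":0,"wz":0.03,"claw":0.05}])

```text
t: 15.9
tool_pos: [587.8, -125.1, 45.3]
orientation: [[0.998, -0.061, 0.002], [-0.061, -0.998, -0.001], [0.002, 0.001, -1.0]]
force: [-3.2, 2.2, 5.4]
width: 12.2
grip_force: 61.1
```

```bash
python3 rd.py
```

```text
t 15.90 yaw -93.52 rad 0.719 Mz 0.233 tau6 -0.106 w 12.2 gf 61 F [-3.2  2.2  5.4] [ 587.8 -125.1   45.3]
```

Emit:
drive_tool(series=[{"dx":0,"dy":0,"dz":0,"wx":0,"wy":0,"wz":0.02,"claw":0.05}])

```text
t: 16.0
tool_pos: [587.8, -125.1, 45.3]
orientation: [[0.996, -0.091, 0.002], [-0.091, -0.996, -0.001], [0.002, 0.001, -1.0]]
force: [-3.2, 1.5, 6.4]
width: 12.5
grip_force: 61.1
```

```bash
python3 rd.py
```

```text
t 16.00 yaw -95.22 rad 0.749 Mz 0.273 tau6 0.072 w 12.5 gf 61 F [-3.2  1.5  6.4] [ 587.8 -125.1   45.3]
```

Emit:
drive_tool(series=[{"dx":0,"dy":0,"dz":0,"wx":0,"wy":0,"wz":0.02,"claw":0.05}])

```text
t: 16.1
tool_pos: [587.8, -125.1, 45.3]
orientation: [[0.993, -0.12, 0.002], [-0.12, -0.993, -0.001], [0.002, 0.001, -1.0]]
force: [-3.3, 2.4, 5.9]
width: 12.8
grip_force: 61.1
```

```bash
python3 rd.py
```

```text
t 16.10 yaw -96.92 rad 0.779 Mz 0.304 tau6 0.019 w 12.8 gf 61 F [-3.3  2.4  5.9] [ 587.8 -125.1   45.3]
```

Emit:
drive_tool(series=[{"dx":0,"dy":0,"dz":0,"wx":0,"wy":0,"wz":0.02,"claw":0.05}])

```text
t: 16.2
tool_pos: [587.8, -125.2, 45.3]
orientation: [[0.989, -0.15, 0.002], [-0.15, -0.989, -0.001], [0.002, 0.001, -1.0]]
force: [-3.4, 1.9, 5.8]
width: 12.4
grip_force: 61.2
```

```bash
python3 rd.py
```

```text
t 16.20 yaw -98.64 rad 0.809 Mz 0.270 tau6 0.049 w 12.4 gf 61 F [-3.4  1.9  5.8] [ 587.8 -125.2   45.3]
```

Emit:
drive_tool(series=[{"dx":0,"dy":0,"dz":0,"wx":0,"wy":0,"wz":0.02,"claw":0.05}])

```text
t: 16.3
tool_pos: [587.8, -125.2, 45.3]
orientation: [[0.984, -0.18, 0.002], [-0.18, -0.984, -0.001], [0.002, 0.001, -1.0]]
force: [-2.6, 2.4, 5.4]
width: 12.6
grip_force: 61.2
```

```bash
python3 rd.py
```

```text
t 16.30 yaw -100.35 rad 0.839 Mz 0.328 tau6 0.078 w 12.6 gf 61 F [-2.6  2.4  5.4] [ 587.8 -125.2   45.3]
```

Emit:
drive_tool(series=[{"dx":0,"dy":0,"dz":0,"wx":0,"wy":0,"wz":0.01,"claw":0.05}])

```text
t: 16.4
tool_pos: [587.8, -125.2, 45.3]
orientation: [[0.981, -0.194, 0.002], [-0.194, -0.981, -0.001], [0.002, 0.001, -1.0]]
force: [-2.4, 1.2, 5.1]
width: 12.6
grip_force: 61.2
```

```bash
python3 rd.py
```

```text
t 16.40 yaw -101.19 rad 0.853 Mz 0.323 tau6 0.269 w 12.6 gf 61 F [-2.4  1.2  5.1] [ 587.8 -125.2   45.3]
```

Emit:
drive_tool(series=[{"dx":0,"dy":0,"dz":0,"wx":0,"wy":0,"wz":0.01,"claw":0.05}])

```text
t: 16.5
tool_pos: [587.8, -125.2, 45.3]
orientation: [[0.978, -0.208, 0.002], [-0.208, -0.978, -0.001], [0.002, 0.001, -1.0]]
force: [-2.8, 1.5, 5.9]
width: 12.9
grip_force: 61.2
```

```bash
python3 rd.py
```

```text
t 16.50 yaw -102.03 rad 0.868 Mz 0.304 tau6 0.229 w 12.9 gf 61 F [-2.8  1.5  5.9] [ 587.8 -125.2   45.3]
```

Emit:
drive_tool(series=[{"dx":0,"dy":0,"dz":0,"wx":0,"wy":0,"wz":0.01,"claw":0.05}])

```text
t: 16.6
tool_pos: [587.8, -125.2, 45.3]
orientation: [[0.975, -0.223, 0.002], [-0.223, -0.975, -0.001], [0.002, 0.001, -1.0]]
force: [-1.5, 2.6, 5.5]
width: 12.8
grip_force: 61.2
```

```bash
python3 rd.py
```

```text
t 16.60 yaw -102.89 rad 0.883 Mz 0.406 tau6 0.241 w 12.8 gf 61 F [-1.5  2.6  5.5] [ 587.8 -125.2   45.3]
```

Emit:
drive_tool(series=[{"dx":0,"dy":0,"dz":0,"wx":0,"wy":0,"wz":0.01,"claw":0.05}])

```text
t: 16.7
tool_pos: [587.8, -125.2, 45.3]
orientation: [[0.971, -0.238, 0.002], [-0.238, -0.971, -0.001], [0.002, 0.001, -1.0]]
force: [-2.4, 1.0, 4.1]
width: 12.8
grip_force: 61.3
```

```bash
python3 rd.py
```

```text
t 16.70 yaw -103.74 rad 0.898 Mz 0.405 tau6 0.256 w 12.8 gf 61 F [-2.4  1.   4.1] [ 587.8 -125.2   45.3]
```

Mz rose from a base of 0.261 to 0.405 N m, which is about 8 N; the line fit puts the bite at ≈0.778 rad and the knob now at 0.898. Releasing and looking.

Emit:
drive_tool(series=[{"dx":0,"dy":0,"dz":0,"wx":0,"wy":0,"wz":0,"claw":0.353},{"dx":0,"dy":0,"dz":0,"wx":0,"wy":0,"wz":0,"claw":0.353},{"dx":0,"dy":0,"dz":0,"wx":0,"wy":0,"wz":0,"claw":0.353},{"dx":0,"dy":0,"dz":0,"wx":0,"wy":0,"wz":0,"claw":0.353},{"dx":0,"dy":0,"dz":-0.03,"wx":0,"wy":0,"wz":0,"claw":0.353},{"dx":0,"dy":0,"dz":-0.08,"wx":0,"wy":0,"wz":0,"claw":0.353},{"dx":0,"dy":0,"dz":-0.08,"wx":0,"wy":0,"wz":0,"claw":0.353},{"dx":0,"dy":0,"dz":-0.08,"wx":0,"wy":0,"wz":0,"claw":0.353},{"dx":0,"dy":0,"dz":0,"wx":0,"wy":0,"wz":0,"claw":0.353},{"dx":0,"dy":0,"dz":0,"wx":0,"wy":0,"wz":0,"claw":0.353}])

```text
t: 17.7
tool_pos: [588.1, -125.4, 181.2]
orientation: [[0.971, -0.238, 0.005], [-0.238, -0.971, -0.002], [0.005, 0.0, -1.0]]
force: [-0.1, -0.5, 0.0]
width: 30.2
grip_force: 0.0
```

Run:
```python
from h import *
c=cap('wrist');save(c,'w6.png')
for m in regions_of('wrist','knob')[:1]:
    P=np.array([ray(c,p,49)[:2] for p in np.argwhere(m['mask'])[:,::-1]]).astype(np.float32)
    print(m['conf'],m['xy'],cv2.minAreaRect(P))
plan([587,-124.6,43],-52.2)
```

```text
0.64 [318.4, 227.8] ((590.418701171875, -126.29830932617188), (13.872027397155762, 45.852073669433594), 77.20625305175781)
t 17.80 pos [ 586.5 -124.9  177.4] yaw_y -103.79 q6 86.4 w 30.0 gf 0.0 F [-0.8 -0.2 -0. ] [0.02 0.02 0.05]
shift cmd [ 0.0012 -0.0009  0.2689] mm [  0.6  -0.4 134.4] turn cmd [-6.000e-04  1.100e-03 -6.003e-01] deg [-5.000e-02  1.000e-01 -5.159e+01]
```

View pics/w6.png

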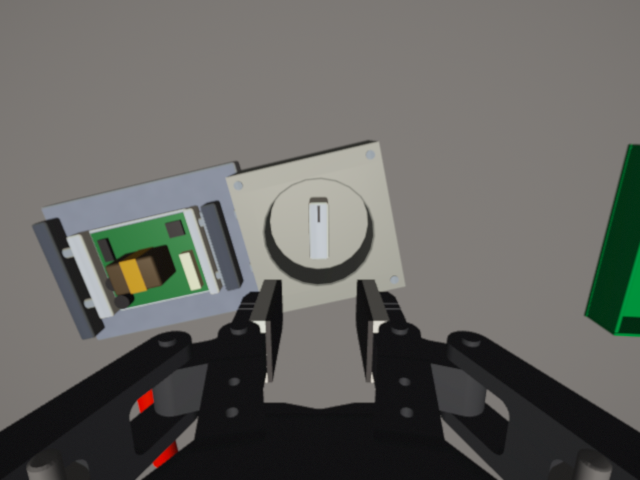

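The module is squeezed square between both pads, with the knob at about -13° (turned ≈0.89 rad) and the tool clear of everything. Handing in.

```bash
python3 -c "
from h import *
print(order.finish_job())"
```

```text
the job is handed in; nothing more can be done
None
```

I placed the middle-sized module square between the jaws, clamped it at about 8 N (estimated from the knob torque), let go of the knob with the arm clear, and handed the job in; no verdict came back.

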